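Turn an axle in its V-blocks under the dial gauge, then lift it out and hold it level

ROBOT

A 6-joint arm with a two-finger parallel gripper is mounted at the origin on the work surface. World frame = base frame: x ahead of the robot, y to its left, z up, the work surface at z = 0. Lengths are in m, angles in rad, forces in N, time in s.
With the tool pointing down it reaches from about 0.375 to 0.9 m from the base axis. Payload 3.1 kg.
Tool frame: the origin (TCP) lies on the centre line of the jaws, within the pads' length; the fingertips stand 8 mm ahead of it and the grasp point (between the pads) lies 11 mm behind it (robot.tip_reach is the distance from the TCP to the fingertips, in m); z points along the fingers, y is the line along which they close (so a half turn about z gives the same grasp; the last joint's range is limited). The gripper opens to 87 mm and grips with 3 to 60 N. Pads are 19 mm wide; open, the fingers measure 117 mm over their backs; the gripper's body (75 mm by 190 mm) begins 51 mm behind the grasp point.
Start: joints at [1.091, 0.527, 1.433, -0, 1.181, -0.178], TCP at [0.186, 0.597, 0.231] pointing down, gripper open.
Joint ranges: [-3.08, 3.08], [-0.75, 2.2], [0.22, 2.44], [-1.43, 4.57], [0, 2.65], [-2.85, 2.85]. Speed limits (rad/s): [2.79, 2.79, 3.14, 3.14, 3.14, 3.14].

INTERFACE

Orientations are given as a 3x3 rotation matrix whose columns are the frame's x, y, z axes.
In Python, from bench import robot gives the robot as it stands.
- The arm moves only by the shell command python3 -m crank 'ROWS' [OPENING] [FORCE]. ROWS is JSON, a list of rows, each an object with "xyz": the shift along the tool's x, y, z in mm, a list of three; "yaw": the turn about the tool's z in rad. In form: [{"xyz": [tx, ty, tz], "yaw": yaw}, ...]. A call has exactly 8 rows; each row is the pose to reach, as a shift and turn from the pose commanded when the call began, along the tool's axes at that moment; what a row does not reach only later rows make up. A row lasts 1/10 s, in which the tool goes at most 50 mm and 8.59 degrees, less where a joint would pass 70% of its speed; a pose out of reach is approached as far as the arm can. A call with a gripper value outside its range is refused whole. OPENING is the opening, from -1 (shut) to 1 (fully open), set as the call begins (- or left out, the last holds). The fingers move at their own pace and stop on an object; FORCE is the grip in N (left out, the last holds). Time passes only in rows, so rows that repeat a pose let the fingers close, or fill a call up. It gives the time, the measured TCP pose, the force, the opening and the grip force at its end, in the units of the state.
- robot.state(): the state, without advancing time (a new reading comes with each control period).
- robot.read_camera(name): name is "scene" or "top"; returns (picture, depth): 384x512x3 uint8, red, green, blue; 384x512 float32, m along the optical axis (not along the pixel's ray), 0 where there is no reading.
- robot.camera_info(name): a dict with "K" (3x3 intrinsics, pixels), "rvec" (rotation vector, rad) and "tvec" (3), from world to camera coordinates, as OpenCV has them. Camera axes: x right, y down, z forward; pixel columns grow to the right and rows downward; lengths in m; the calibration is good to about 2 mm. A picture is of the moment at which its call begins. camera_info takes no time and is no camera call.
- robot.sign_off(): hands the job in; it is judged then, once.
The state is a dict: "time_s": time; "q": joint angles; "joint_velocities": joint speeds; "tau": joint torques, N m; "position": TCP position; "tool_rot": TCP orientation; "ft_force": force on the tool from outside, world axes, zero at the start; "torque": the same for the moment, N m; "opening": opening from 0.0 (shut) to 1.0 (fully open); "gripper_force": force on a finger pad.
Only numpy, scipy, OpenCV 4.12 (cv2) and the standard library are available. Lean on these libraries where they do the work, as an engineer would, in place of code of your own. Each camera call takes 0.05 s, during which the arm holds its last target. There are 200 camera calls.

TASK

The wheel axle lies in the two V-blocks for a straightness check, with the dial gauge touching its side and its tommy bar standing upright. Swing the tommy bar a quarter turn, so that it lies level with the axle seated in both blocks, and let go for a second so that the gauge can be read; then lift the axle out and finish while still holding it in the air over the blocks, still and level, at least 6 cm clear of them, so that the mechanic can wipe the vees. Do not knock the gauge, and leave the other parts and tools where they lie.

Things in the scene. Friction and masses are not known exactly. Their poses are not given: they have to be found in the camera images.
- axle: Wheel axle, loose in the two V-blocks: bright hollow steel tube, 20 mm diameter, 280 mm long, 0.4 to 0.6 kg. Origin on its centreline, near the middle between the blocks. y axis along it: threaded end at y = -132 mm, collar (27 mm diameter) from y = 130 to 148 mm, plain tube between, free to be gripped from above. z axis along the tommy bar: up at the start, level after the quarter turn.
- axle_balance (a point): The axle's balance point: on its centreline, 31 mm from its origin towards the tommy bar.
- bar_mid (a point): Middle of the tommy bar, on the axle's centreline 139 mm from its origin. The bar, fast in the collar, is an 8 mm rod with an 18 mm steel ball at each end, ball centres 46 mm from the centreline. Axle and bar turn together about the centreline, lightly (friction in the vees only), are balanced and stay where left; the bar may be swung towards the robot or away from it.
- bar_ball (a point): Centre of the tommy bar's upper ball (18 mm in diameter), 46 mm above the axle's centreline at the start; it can be pinched from above, the fingers one on each side along the axle, and swung round the centreline.
- vblocks: Fixed dark steel plate, 310 x 330 x 12 mm (x -100 to +210 mm, y -165 to +165 mm), with two bright steel V-blocks on it, each 60 mm across the axle and 40 mm along it, tops 78 mm above the bench, with a 90 degree vee 18 mm deep. Origin on the bench under the middle between the blocks; y axis along the vees; blocks centred at y = -85 and +85 mm, so 130 mm is free between them.
- blocks_mid (a point): Point midway between the V-blocks on the line of the vees, 74 mm above the bench: the height of the seated axle's centreline.
- gauge: Fixed dial gauge on a magnetic stand, beyond the axle (+x of vblocks). Origin on the plate under the plunger's tip. The level plunger's tip presses on the axle's side (under 1 N, giving way; it does not hold the axle). Dial: a 58 mm disc facing up, centre 82 mm in +x from the origin, top 74 mm above the plate. Post: 12 mm thick, 155 mm in +x, up to 180 mm above the plate.
- spacer: Bystander: aluminium wheel spacer, a ring 34 mm across and 28 mm high, standing on the steel plate in front of the axle. Origin under its centre.
- axle_nut: Bystander: steel hexagon nut, 33 mm across and 14 mm high, on the steel plate in front of the axle. Origin under its centre.
- parts_dish: Bystander: shallow steel dish, 80 mm across and 22 mm high, on the steel plate behind the axle. Origin under its centre.
- spanner: Bystander: steel spanner 200 mm long, lying on the bench to the left. Origin under its middle.
- screwdriver: Bystander: screwdriver with a black handle, 210 mm long, lying on the bench to the right. Origin under its middle.
- grease_tin: Bystander: round white tin, 76 mm across and 62 mm high, on the bench to the right. Origin under its centre.
- oil_bottle: Bystander: grey bottle with a red cap, 72 mm across and 190 mm high, on the bench far right. Origin under its centre.

How it is judged:
On the way:
1. the tommy bar has been swung a quarter turn and lies level (within 15 degrees), with the axle seated in both blocks and let go for half a second (angle between axle's own z axis and vertical between 1.309 and 1.833 rad and distance between axle_balance and blocks_mid below 0.06 m and z of axle in the frame of blocks_mid between -0.003 and 0.003 m and angle between axle's own y axis and vertical between 1.536 and 1.606 rad and contact force between axle and vblocks above 1 N and contact force between axle and the fingers below 0.05 N and linear speed of axle below 0.02 m/s), for 0.5 s.
At the end, for the whole second after the job is handed in: Held by the gripper (over 2 N), off the blocks and the gauge, the axle's underside is at least 50 mm above the V-block tops, its balance point within 85 mm sideways of the middle between the blocks; it is level within 4 degrees and still (under 20 mm/s, 0.15 rad/s) (z of axle_balance in the frame of blocks_mid above 0.064 m and horizontal distance between axle_balance and blocks_mid below 0.085 m and angle between axle's own y axis and vertical between 1.501 and 1.641 rad and linear speed of axle below 0.02 m/s and angular speed of axle below 0.15 rad/s and contact force between axle and the fingers above 2 N and contact force between axle and vblocks below 0.05 N and contact force between axle and gauge below 0.05 N); the arm keeps its last pose, push and grip.
It fails at once if the gauge is knocked by the robot (more than 5 N) (contact force between gauge and the arm above 5 N or contact force between gauge and the fingers above 5 N).
It fails at once if the axle falls out of the blocks (height (world z) of axle_balance below 0.055 m).
It fails at once if another part or tool on the plate or bench is moved by more than 20 mm (distance of any of spacer, axle_nut, parts_dish, spanner, screwdriver, grease_tin, oil_bottle from where it was at the start of the episode above 0.02 m).
It also fails if it takes over 48 s, if anything falls off the work surface, if the arm or the gripper's body presses on something with over 40 N, if the wrist force passes 120 N, or if a joint passes its speed limit or range.

## Working session

There is one attempt and no reset: what is moved stays moved. The work goes in short steps, Python scripts to look and compute and a shell command to move; the robot and the scene stay as the last step left them, time stands still between calls to the robot, and variables do not carry over. Pictures are saved under pics/ and viewed, at most 10 in all, crops included, and the job is handed in when it is done.

```bash
mkdir -p pics; ls; cat > h.py <<'E'
import numpy as np, cv2
from bench import robot
def cam(n):
    i=robot.camera_info(n); R=cv2.Rodrigues(np.array(i["rvec"],float))[0]
    return np.array(i["K"],float),R,np.array(i["tvec"],float).ravel()
def pts(n,d):
    K,R,t=cam(n); v,u=np.mgrid[0:d.shape[0],0:d.shape[1]]
    P=np.stack([(u-K[0,2])/K[0,0]*d,(v-K[1,2])/K[1,1]*d,d],-1)
    return (P-t)@R
E
python3 - <<'E'
from h import *
for n in("scene","top"):
    p,d=robot.read_camera(n); np.savez("c_"+n,p=p,d=d)
    cv2.imwrite(f"pics/{n}0.png",p[:,:,::-1]); K,R,t=cam(n); print(n,-R.T@t,R[2],K[0,0],(d>0).mean())
s=robot.state(); print(s["time_s"],s["position"],s["tool_rot"],s["opening"])
E
```

```text
pics
scene [ 1.30888169 -0.26339414  0.88974234] [-0.66043622  0.19685275 -0.72461921] 452.4448874363566 0.995849609375
top [ 0.34771146 -0.06431617  1.33910979] [ 0.16973466  0.00432423 -0.98548031] 438.4914601920024 0.995819091796875
0.1 [0.18543189 0.59618582 0.2296714 ] [[-9.54809377e-01  2.97217561e-01 -8.80310629e-04]
 [ 2.97218691e-01  9.54807833e-01 -1.74690211e-03]
 [ 3.21317501e-04 -1.92960328e-03 -9.99998087e-01]] 0.999406889034981
```

View pics/scene0.png

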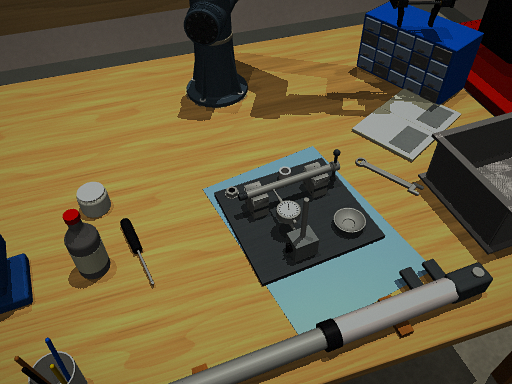

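View pics/top0.png

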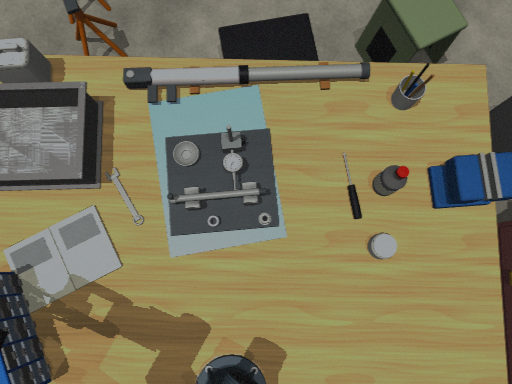

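The scene view shows the axle at about (245–340, 165–190), with the upright bar's ball at (337,153). In the top view the axle runs from (170,197) to (268,192), with the collar and bar at the left (+y). The gauge dial is at (233,162), the nut at (265,218) and the spacer at (213,221).

```bash
python3 - <<'E'
from h import *
A=[]
for n in("scene","top"):
    z=np.load(f"c_{n}.npz"); P=pts(n,z["d"]); 
    r=(slice(140,235),slice(215,360)) if n=="scene" else (slice(175,235),slice(160,280))
    Q=P[r].reshape(-1,3); print(n,len(Q))
    pl=Q[(abs(Q[:,2]-.012)<.006)]; print(" plate z",np.median(pl[:,2]))
    # tube: z>0.079 above block tops
    t=Q[(Q[:,2]>.0785)&(Q[:,2]<.092)&(Q[:,0]<.56)]; print(" tube",len(t),t.min(0),t.max(0))
    c=np.median(t[:,:2],0); 
    vx,vy,x0,y0=cv2.fitLine(t[:,:2].astype(np.float32),cv2.DIST_HUBER,0,.001,.001).ravel(); print(" line",vx,vy,x0,y0,"res",np.std((t[:,0]-x0)*vy-(t[:,1]-y0)*vx))
    s=(t[:,0]-x0)*vx+(t[:,1]-y0)*vy
    for e in(s.min(),s.max()): print("  end",x0+e*vx,y0+e*vy)
    b=Q[(Q[:,2]>.108)&(Q[:,2]<.15)]; print(" ball",len(b),b.mean(0) if len(b) else 0,b.min(0) if len(b) else 0,b.max(0) if len(b) else 0)
    K,R,tt=cam(n)
    for X in [(0.47,0.1,.02)]: pass
# plate outline from top
z=np.load("c_top.npz");P=pts("top",z["d"]);p=z["p"].astype(int)
m=((p.max(2)<75)&(abs(P[...,2]-.012)<.008)).astype(np.uint8)
m[:, :140]=0;m[:,300:]=0;m[:115]=0;m[250:]=0
m=cv2.morphologyEx(m,cv2.MORPH_CLOSE,np.ones((25,25),np.uint8))
k=max(cv2.findContours(m,0,1)[0],key=cv2.contourArea)
w=np.array([[P[v,u,0],P[v,u,1]] for u,v in k[:,0] ],np.float32); rc=cv2.minAreaRect(w); print(rc,cv2.boxPoints(rc))
# crop views
s=np.load("c_scene.npz")["p"][125:285,200:400,::-1];cv2.imwrite("pics/crop.png",cv2.resize(s,None,fx=4,fy=3.7,interpolation=2)[:600,:800])
E
```

```text
scene 13775
 plate z 0.012806058857091776
 tube 283 [ 0.52233613 -0.0596303   0.07853071] [0.55999379 0.19597491 0.0904591 ]
 line 0.014437607 0.99989575 0.55339855 0.12878042 res 0.009222523862364189
  end 0.5506782736080792 -0.05961592440769581
  end 0.554367918363042 0.19591535773877014
 ball 112 [0.66703291 0.08031332 0.12691811] [0.54059219 0.01662157 0.10804911] [0.73929747 0.1924021  0.14965665]
top 7200
 plate z 0.012233340888324323
 tube 313 [ 0.52316067 -0.0598453   0.07852082] [0.55989767 0.19161403 0.09122479]
 line 0.05253204 -0.99861926 0.54923254 0.14214706 res 0.008066715597247236
  end 0.5466158392426472 0.19188985550087412
  end 0.559818533025963 -0.05908963015308699
 ball 33 [0.54703624 0.18284828 0.12556367] [0.53868029 0.17611305 0.11733776] [0.55618567 0.19037655 0.12994633]
((0.5548152327537537, 0.04331158101558685), (0.434861421585083, 0.32563522458076477), 6.142261028289795) [[ 0.32121167  0.18192998]
 [ 0.3560538  -0.14183587]
 [ 0.78841877 -0.09530681]
 [ 0.75357664  0.22845903]]
```

View pics/crop.png

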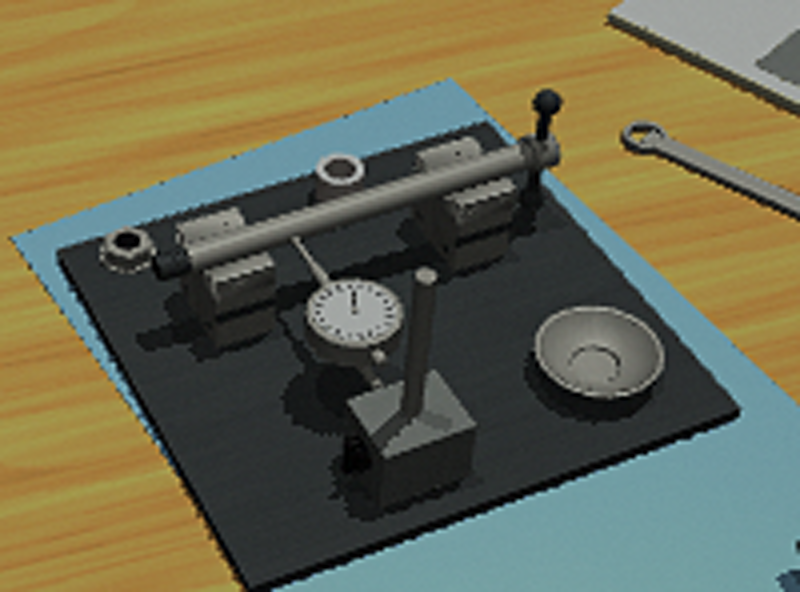

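The crop shows the bar standing upright at the right, with its ball at (548,102). The axle is seated in both blocks. The plunger, at (310,260), touches it between the blocks, nearer the threaded end, and the spacer stands in front at (340,165).

```bash
python3 - <<'E'
from h import *
from scipy.optimize import least_squares as LS
d=np.array([-.107,.994]);d/=np.hypot(*d);c=np.array([.547,.183]);nrm=np.array([d[1],-d[0]])
Qs={}
for n in("scene","top"):
    z=np.load(f"c_{n}.npz"); P=pts(n,z["d"]).reshape(-1,3); Qs[n]=P
    rel=P[:,:2]-c; s=rel@d; o=rel@nrm
    t=P[(s<-.03)&(s>-.25)&(abs(o)<.012)&(P[:,2]>.066)&(P[:,2]<.09)&((abs(s+.139+.0)<.06)|(s<-.25)|(s>-.03))]
    t=P[(abs(s+.139)<.058)&(abs(o)<.018)&(P[:,2]>.066)&(P[:,2]<.09)]
    # cylinder fit radius 10mm: axis x=a+b*(y-.045), z=e+f*(y-.045)
    f=lambda q:np.hypot((t[:,0]-q[0]-q[1]*(t[:,1]-.045))*np.cos(np.arctan(q[1])),t[:,2]-q[2])-.010
    r=LS(f,[.562,-.107,.074],loss="soft_l1",f_scale=.001); print(n,len(t),r.x,np.std(r.fun))
    b=P[(np.hypot(*rel.T)<.03)&(P[:,2]>.112)&(P[:,2]<.14)]
    g=lambda q:np.linalg.norm(b-q,axis=1)-.009
    r=LS(g,[.547,.183,.12],loss="soft_l1",f_scale=.001); print(" ball",len(b),r.x,np.std(r.fun))
    tt=P[(s<-.2)&(s>-.32)&(abs(o)<.012)&(P[:,2]>.070)&(P[:,2]<.09)]; print(" thread end s",((tt[:,:2]-c)@d).min())
    # bystanders on plate in front, dial and dish
    for nm,lo,hi in(("front small",(.45,-.12),(.535,.2)),("behind",(.59,-.1),(.75,.2))):
        q=P[(P[:,0]>lo[0])&(P[:,0]<hi[0])&(P[:,1]>lo[1])&(P[:,1]<hi[1])&(P[:,2]>.022)]
        import itertools
        H=np.zeros((60,80),np.uint8); ij=((q[:,:2]-lo)/.006).astype(int); H[np.clip(ij[:,0],0,59),np.clip(ij[:,1],0,79)]=1
        k,L,S,C=cv2.connectedComponentsWithStats(H,connectivity=8)
        lab=L[np.clip(ij[:,0],0,59),np.clip(ij[:,1],0,79)]
        for i in range(1,k):
            w=q[lab==i]
            if len(w)>12: print(" ",nm,len(w),((w.min(0)+w.max(0))/2).round(3),w[:,2].max().round(3),(w.max(0)-w.min(0)).round(3))
E
```

```text
scene 341 [ 0.56216633 -0.11503511  0.07494473] 0.0017507327908569414
 ball 38 [0.546548   0.18522654 0.12074198] 0.0016242087422109748
 thread end s -0.26968287490499576
  front small 128 [0.49  0.068 0.034] 0.046 [0.035 0.032 0.023]
  front small 86 [ 0.502 -0.085  0.027] 0.031 [0.031 0.029 0.009]
  front small 66 [0.529 0.128 0.052] 0.082 [0.013 0.04  0.059]
  behind 312 [ 0.598 -0.036  0.052] 0.082 [0.016 0.042 0.06 ]
  behind 540 [0.644 0.014 0.068] 0.091 [0.107 0.056 0.046]
  behind 461 [0.696 0.162 0.03 ] 0.038 [0.081 0.076 0.016]
  behind 670 [0.728 0.017 0.109] 0.195 [0.045 0.073 0.172]
top 274 [ 0.56335096 -0.11054483  0.07494171] 0.0021449906880097176
 ball 33 [0.54774202 0.18466277 0.11976379] 0.0011490178185802856
 thread end s -0.2705980369845039
  front small 75 [0.49  0.068 0.035] 0.047 [0.033 0.033 0.024]
  front small 71 [ 0.502 -0.085  0.027] 0.032 [0.03 0.03 0.01]
  front small 94 [0.529 0.126 0.054] 0.086 [0.013 0.04  0.064]
  behind 58 [ 0.596 -0.037  0.078] 0.082 [0.012 0.038 0.008]
  behind 351 [0.644 0.012 0.077] 0.092 [0.106 0.056 0.029]
  behind 359 [0.697 0.161 0.031] 0.04 [0.078 0.075 0.018]
  behind 406 [0.727 0.016 0.11 ] 0.195 [0.046 0.07  0.171]
```

```bash
python3 -m crank '[{"xyz":[-58,-36,4],"yaw":-0.1},{"xyz":[-116,-72,8],"yaw":-0.2},{"xyz":[-174,-108,12],"yaw":-0.3},{"xyz":[-233,-143,15],"yaw":-0.413},{"xyz":[-291,-179,19],"yaw":-0.413},{"xyz":[-350,-215,23],"yaw":-0.413},{"xyz":[-408,-250,27],"yaw":-0.413},{"xyz":[-467,-286,30],"yaw":-0.413}]' 0.1 20
cat > w.py <<'E'
import sys
from h import *
# world target x y z, tool-y angle -> tool shifts mm and yaw
x,y,z,a=map(float,sys.argv[1:5]); s=robot.state(); R=np.array(s["tool_rot"]); p=np.array(s["position"])
ty=R[:,1]; print("t",s["time_s"],"p",p.round(4),"ang",np.arctan2(ty[1],ty[0]).round(3),"shift",(R.T@(np.array([x,y,z])-p)*1000).round(1),"yaw",-(a-np.arctan2(ty[1],ty[0])).round(3),"q",np.round(s["q"],2),"F",np.round(s["ft_force"],1),"op",s["opening"],"gf",s["gripper_force"])
E
python3 w.py .547 .185 .2 1.682
```

```text
time_s: 0.9
position: [0.4495, 0.2943, 0.2079]
tool_rot: [[-0.994, -0.111, -0.001], [-0.111, 0.994, -0.0], [0.001, -0.0, -1.0]]
ft_force: [1.4, -0.1, 0.3]
opening: 0.555
gripper_force: 0.0
t 0.9 p [0.4495 0.2943 0.2079] ang 1.682 shift [ -84.8 -119.5    7.9] yaw -0.0 q [ 0.37  0.44  1.68  0.    1.03 -1.31] F [ 1.4 -0.1  0.3] op 0.5548888001038368 gf 0.0
```

```bash
python3 -m crank '[{"xyz":[-27,-39,2],"yaw":0},{"xyz":[-54,-78,5],"yaw":0},{"xyz":[-80,-114,8],"yaw":0},{"xyz":[-80,-114,8],"yaw":0},{"xyz":[-80,-114,8],"yaw":0},{"xyz":[-80,-114,8],"yaw":0},{"xyz":[-80,-114,8],"yaw":0},{"xyz":[-80,-114,8],"yaw":0}]' >/dev/null
python3 w.py .547 .185 .109 1.682
python3 - <<'E'
from h import *
for n in("scene","top"):
    p,d=robot.read_camera(n); cv2.imwrite(f"pics/{n}1.png",p[:,:,::-1]); np.savez("d_"+n,p=p,d=d)
s=cv2.imread("pics/scene1.png")[100:220,230:390];cv2.imwrite("pics/crop1.png",cv2.resize(s,None,fx=4.5,fy=4.5,interpolation=2))
E
```

```text
t 1.7 p [0.5399 0.1929 0.2004] ang 1.684 shift [-6.2 -8.7 91.4] yaw 0.002 q [ 0.15  0.5   1.6   0.    1.05 -1.54] F [ 0.6  0.4 -1.1] op 0.5535683800581046 gf 0.0
```

View pics/crop1.png

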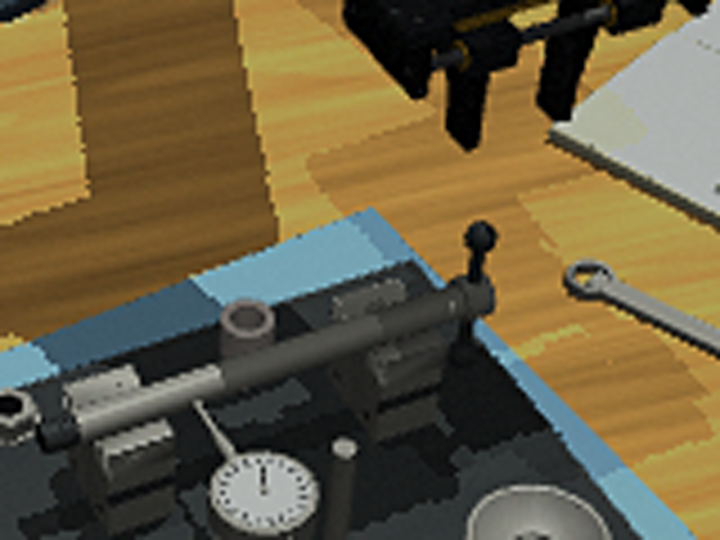

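The crop shows the open fingers up at (465–555, 110), with the ball below them at (480,237). The axle is untouched. I'll check the hand's pose against the calibration using the fingertips' depth points.

```bash
python3 - <<'E'
from h import *
for n in("scene","top"):
    z=np.load(f"d_{n}.npz");P=pts(n,z["d"]).reshape(-1,3)
    w=P[(abs(P[:,2]-.205)<.012)&(abs(P[:,0]-.54)<.05)&(abs(P[:,1]-.193)<.07)]
    for lo,hi in((.1,.193),(.193,.3)):
        q=w[(w[:,1]>lo)&(w[:,1]<hi)]
        if len(q): print(n,len(q),q.min(0).round(4),q.max(0).round(4))
    K,R,t=cam(n); print(cv2.projectPoints(np.array([[.54,.193,.192],[.547,.185,.12]]),cv2.Rodrigues(R)[0],t,K,None)[0].round(1).tolist())
E
```

```text
scene 60 [0.5314 0.1611 0.193 ] [0.5561 0.1727 0.2162]
scene 63 [0.527  0.2172 0.1937] [0.5487 0.2287 0.2168]
[[[341.5, 128.1]], [[336.2, 152.7]]]
[[[160.8, 194.3]], [[169.2, 196.3]]]
```

```bash
python3 -m crank '[{"xyz":[-6,-8.5,0],"yaw":0},{"xyz":[-6,-8.5,20],"yaw":0},{"xyz":[-6,-8.5,45],"yaw":0},{"xyz":[-6,-8.5,70],"yaw":0},{"xyz":[-6,-8.5,85],"yaw":0},{"xyz":[-6,-8.5,91],"yaw":0},{"xyz":[-6,-8.5,91],"yaw":0},{"xyz":[-6,-8.5,91],"yaw":0}]' >/dev/null
python3 w.py .547 .185 .109 1.682
python3 - <<'E'
from h import *
for n in("scene",):
    p,d=robot.read_camera(n); cv2.imwrite(f"pics/{n}2.png",p[:,:,::-1])
s=cv2.imread("pics/scene2.png")[100:220,230:390];cv2.imwrite("pics/crop2.png",cv2.resize(s,None,fx=4.5,fy=4.5,interpolation=2))
E
```

```text
t 2.6 p [0.5486 0.1839 0.11  ] ang 1.682 shift [1.4 1.3 1. ] yaw -0.0 q [ 0.13  0.63  1.66 -0.    0.86 -1.55] F [-0.2 -0.4  0.2] op 0.5490923390002229 gf 0.0
```

View pics/crop2.png

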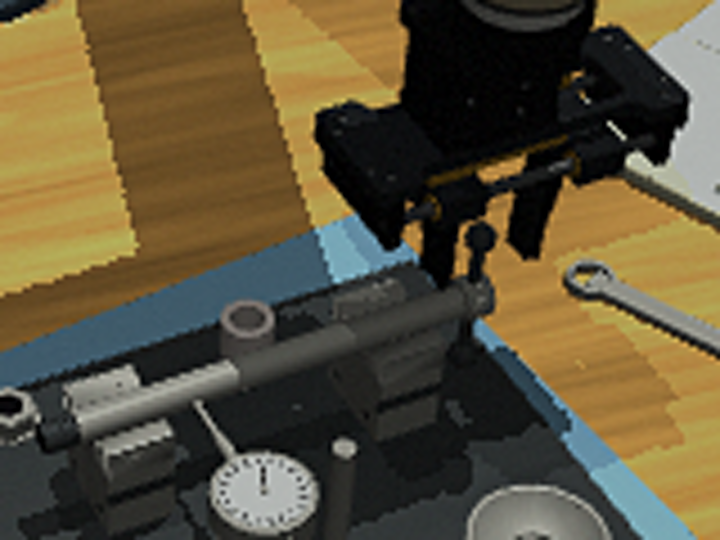

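The ball at (481,237) sits between the two fingers at (437,255) and (530,235). Closing on it now, with a 1 mm correction.

```bash
python3 -m crank '[{"xyz":[1,1,1],"yaw":0},{"xyz":[1,1,1],"yaw":0},{"xyz":[1,1,1],"yaw":0},{"xyz":[1,1,1],"yaw":0},{"xyz":[1,1,1],"yaw":0},{"xyz":[1,1,1],"yaw":0},{"xyz":[1,1,1],"yaw":0},{"xyz":[1,1,1],"yaw":0}]' -1 12
python3 w.py .547 .185 .109 1.682
```

```text
time_s: 3.45
position: [0.5468, 0.1844, 0.1084]
tool_rot: [[-0.994, -0.111, 0.0], [-0.111, 0.994, -0.001], [-0.0, -0.001, -1.0]]
ft_force: [0.1, -3.6, 1.8]
opening: 0.19
gripper_force: 12.0
t 3.45 p [0.5468 0.1844 0.1084] ang 1.682 shift [-0.3  0.6 -0.6] yaw 0.0 q [ 0.13  0.63  1.66 -0.    0.85 -1.55] F [ 0.1 -3.6  1.8] op 0.1902685260333225 gf 11.995942248031497
```

```bash
python3 -m crank '[{"xyz":[4.8,0,0.3],"yaw":0},{"xyz":[9.6,0,1],"yaw":0},{"xyz":[14.2,0,2.3],"yaw":0},{"xyz":[18.7,0,4],"yaw":0},{"xyz":[23,0,6.2],"yaw":0},{"xyz":[27,0,8.8],"yaw":0},{"xyz":[30.8,0,11.8],"yaw":0},{"xyz":[34.2,0,15.2],"yaw":0}]' 
python3 w.py .501 .180 .063 1.682
```

```text
time_s: 4.25
position: [0.5122, 0.1811, 0.0928]
tool_rot: [[-0.994, -0.111, -0.0], [-0.111, 0.994, 0.0], [0.0, 0.0, -1.0]]
ft_force: [1.1, 0.8, 1.0]
opening: 0.191
gripper_force: 12.0
t 4.25 p [0.5122 0.1811 0.0928] ang 1.682 shift [11.3  0.2 29.8] yaw 0.0 q [ 0.13  0.62  1.75  0.    0.77 -1.55] F [1.1 0.8 1. ] op 0.1909352152268423 gf 12.027920857071877
```

```bash
python3 -m crank '[{"xyz":[3,0,3.8],"yaw":0},{"xyz":[5.6,0,7.8],"yaw":0},{"xyz":[7.8,0,12.1],"yaw":0},{"xyz":[9.5,0,16.6],"yaw":0},{"xyz":[10.8,0,21.2],"yaw":0},{"xyz":[11.5,0,26],"yaw":0},{"xyz":[11.8,0,30.8],"yaw":0},{"xyz":[11.8,0,30.8],"yaw":0}]' >/dev/null
python3 w.py .501 .180 .063 1.682
python3 - <<'E'
from h import *
for n in("scene","top"):
    p,d=robot.read_camera(n); np.savez("e_"+n,p=p,d=d); cv2.imwrite(f"pics/{n}3.png",p[:,:,::-1])
s=cv2.imread("pics/scene3.png")[100:220,230:390];cv2.imwrite("pics/crop3.png",cv2.resize(s,None,fx=4.5,fy=4.5,interpolation=2))
E
```

```text
t 5.05 p [0.5007 0.1797 0.0616] ang 1.682 shift [-0.4  0.3 -1.4] yaw -0.0 q [ 0.13  0.67  1.8   0.    0.68 -1.55] F [ 0.2 -0.1  0.1] op 0.19057494909000383 gf 12.009534146636724
```

View pics/crop3.png

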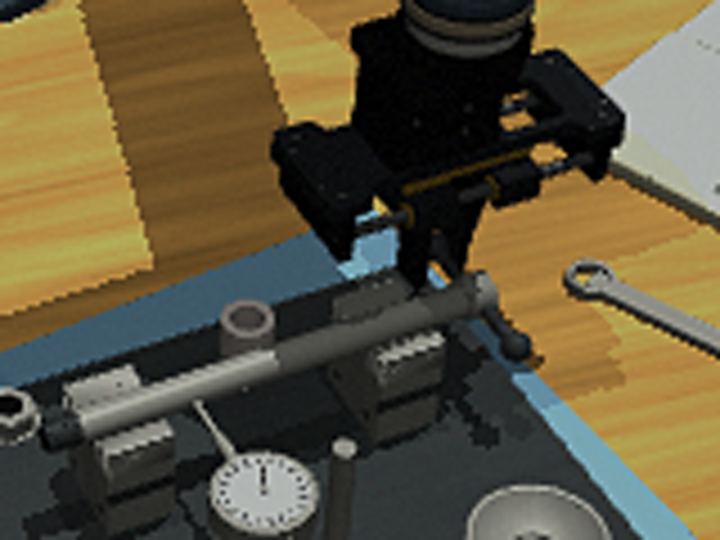

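The bar now lies level: the far ball is at (515,345), on the gauge side, and the gripped ball is on the robot's side. Next I release it, wait, and retreat upward.

```bash
python3 -m crank '[{"xyz":[0,0,0],"yaw":0},{"xyz":[0,0,0],"yaw":0},{"xyz":[0,0,0],"yaw":0},{"xyz":[0,0,0],"yaw":0},{"xyz":[0,0,0],"yaw":0},{"xyz":[0,0,0],"yaw":0},{"xyz":[0,0,0],"yaw":0},{"xyz":[0,0,0],"yaw":0}]' 0 12 >/dev/null
python3 -m crank '[{"xyz":[0,0,0],"yaw":0},{"xyz":[0,0,0],"yaw":0},{"xyz":[0,0,10],"yaw":0},{"xyz":[0,0,-10],"yaw":0},{"xyz":[0,0,-30],"yaw":0},{"xyz":[0,0,-60],"yaw":0},{"xyz":[0,0,-100],"yaw":0},{"xyz":[0,0,-110],"yaw":0}]' | head -2
python3 w.py .559 .078 .17 0.112
python3 - <<'E'
from h import *
c=np.array([.547,.183]);d=np.array([-.1113,.9938]);nrm=np.array([d[1],-d[0]])
for n in("scene","top"):
    p,dd=robot.read_camera(n); P=pts(n,dd).reshape(-1,3); rel=P[:,:2]-c; s=rel@d;o=rel@nrm
    for sg in(1,-1):
        q=P[(abs(s)<.015)&(o*sg>.037)&(o*sg<.06)&(P[:,2]>.05)&(P[:,2]<.11)]
        if len(q): print(n,sg,len(q),q.mean(0).round(4),q[:,2].max().round(4))
    t=P[(abs(s+.139)<.058)&(abs(o)<.012)&(P[:,2]>.066)&(P[:,2]<.1)]; print(n,len(t),t[:,2].max() if len(t) else 0)
    cv2.imwrite(f"pics/{n}4.png",p[:,:,::-1])
s=cv2.imread("pics/scene4.png")[100:220,230:390];cv2.imwrite("pics/crop4.png",cv2.resize(s,None,fx=4.5,fy=4.5,interpolation=2))
E
```

```text
time_s: 6.75
position: [0.5031, 0.1801, 0.1753]
t 6.75 p [0.5031 0.1801 0.1753] ang 1.682 shift [ -44.1 -107.7    5.6] yaw 1.57 q [ 0.13  0.48  1.72  0.    0.93 -1.55] F [ 0.1 -0.4 -0.8] op 0.49862116921591765 gf 0.0
scene 1 39 [0.5952 0.1901 0.0775] 0.0844
scene -1 32 [0.5038 0.1801 0.0802] 0.0856
scene 334 0.0880600168712819
top 1 14 [0.5957 0.1878 0.0786] 0.0831
top 274 0.09015792467546793
```

View pics/crop4.png

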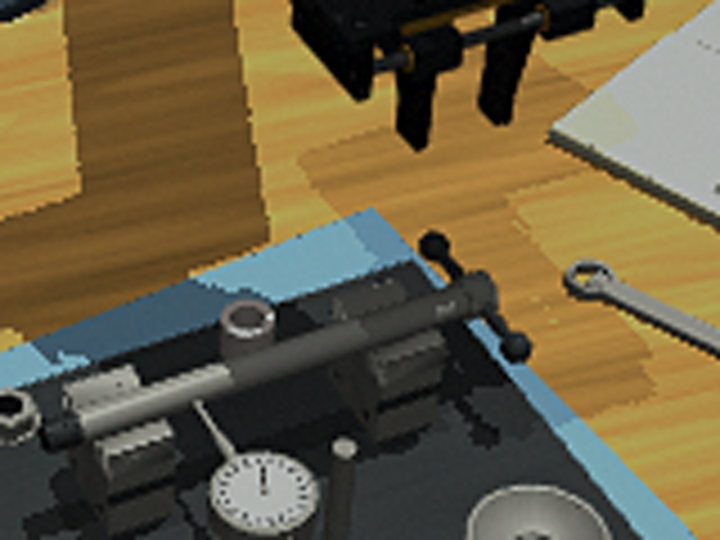

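The bar is level and released, with the balls at (433,245) and (517,347). Next is the lift grasp at the balance point, with the fingers across the axle.

```bash
python3 -m crank '[{"xyz":[-8,-20,0],"yaw":0.14},{"xyz":[-16,-40,0],"yaw":0.28},{"xyz":[-24,-60,0],"yaw":0.42},{"xyz":[-32,-80,0],"yaw":0.56},{"xyz":[-40,-100,0],"yaw":0.7},{"xyz":[-44,-108.5,0],"yaw":0.84},{"xyz":[-44,-108.5,0],"yaw":0.98},{"xyz":[-44,-108.5,0],"yaw":1.12}]' 0.4 12 >/dev/null
python3 w.py .5595 .077 .063 0.112
```

```text
t 7.65 p [0.5554 0.0762 0.1696] ang 0.555 shift [ -1.8   4.3 106.6] yaw 0.443 q [-0.06  0.52  1.65 -0.    0.97 -0.62] F [-1.3 -0.4  0.4] op 0.6978293045374998 gf 0.0
```

```bash
python3 -m crank '[{"xyz":[0,2,0],"yaw":0.14},{"xyz":[0,2,0],"yaw":0.28},{"xyz":[0,2,0],"yaw":0.443},{"xyz":[0,2,0],"yaw":0.443},{"xyz":[0,2,0],"yaw":0.443},{"xyz":[0,2,0],"yaw":0.443},{"xyz":[0,2,0],"yaw":0.443},{"xyz":[0,2,0],"yaw":0.443}]' >/dev/null
python3 w.py .5595 .077 .063 0.112
```

```text
t 8.45 p [0.5583 0.0778 0.1722] ang 0.12 shift [ -0.9   1.1 109.2] yaw 0.008 q [-0.06  0.52  1.65  0.    0.97 -0.18] F [-0.  -0.4 -0.6] op 0.7049626007150912 gf 0.0
```

```bash
python3 -m crank '[{"xyz":[-1,1,20],"yaw":0.008},{"xyz":[-1,1,45],"yaw":0.008},{"xyz":[-1,1,70],"yaw":0.008},{"xyz":[-1,1,90],"yaw":0.008},{"xyz":[-1,1,102],"yaw":0.008},{"xyz":[-1,1,108],"yaw":0.008},{"xyz":[-1,1,108],"yaw":0.008},{"xyz":[-1,1,108],"yaw":0.008}]' >/dev/null
python3 w.py .5595 .077 .063 0.112
python3 - <<'E'
from h import *
p,d=robot.read_camera("scene"); cv2.imwrite("pics/scene5.png",p[:,:,::-1])
s=p[100:230,210:390,::-1];cv2.imwrite("pics/crop5.png",cv2.resize(s,None,fx=4.4,fy=4.4,interpolation=2))
E
```

```text
t 9.25 p [0.5601 0.0769 0.065 ] ang 0.111 shift [ 0.2 -0.6  2. ] yaw -0.001 q [-0.06  0.69  1.71 -0.    0.74 -0.17] F [-0.2 -0.3 -0.1] op 0.698470695692099 gf 0.0
```

View pics/crop5.png

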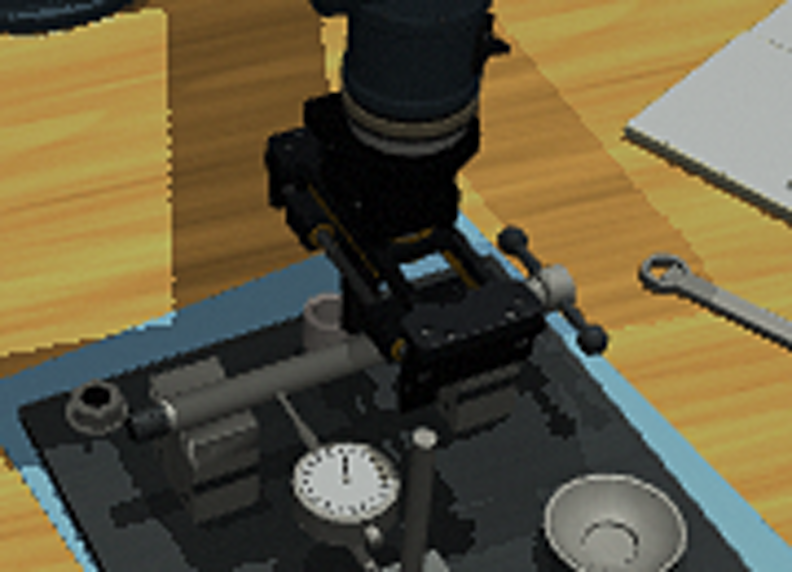

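The gripper straddles the axle between the right block and the plunger, and the dial is clear at (345,480). Closing at 50 N.

```bash
python3 -m crank '[{"xyz":[0,0,1],"yaw":0},{"xyz":[0,0,1],"yaw":0},{"xyz":[0,0,1],"yaw":0},{"xyz":[0,0,1],"yaw":0},{"xyz":[0,0,1],"yaw":0},{"xyz":[0,0,1],"yaw":0},{"xyz":[0,0,1],"yaw":0},{"xyz":[0,0,1],"yaw":0}]' -1 50
python3 w.py .5595 .077 .15 0.112
```

```text
time_s: 10.1
position: [0.5596, 0.077, 0.0633]
tool_rot: [[-0.111, 0.994, 0.0], [0.994, 0.111, 0.0], [-0.0, 0.0, -1.0]]
ft_force: [0.2, 1.1, 0.2]
opening: 0.217
gripper_force: 50.0
t 10.1 p [0.5596 0.077  0.0633] ang 0.111 shift [  0.1  -0.1 -86.7] yaw -0.001 q [-0.06  0.69  1.71  0.    0.74 -0.17] F [0.2 1.1 0.2] op 0.21658627346065548 gf 49.969235099852085
```

```bash
python3 -m crank '[{"xyz":[0,0,-3],"yaw":0},{"xyz":[0,0,-10],"yaw":0},{"xyz":[0,0,-22],"yaw":0},{"xyz":[0,0,-38],"yaw":0},{"xyz":[0,0,-54],"yaw":0},{"xyz":[0,0,-70],"yaw":0},{"xyz":[0,0,-84],"yaw":0},{"xyz":[0,0,-92],"yaw":0}]' >/dev/null
python3 -m crank '[{"xyz":[0,0,-3],"yaw":0},{"xyz":[0,0,-3],"yaw":0},{"xyz":[0,0,-3],"yaw":0},{"xyz":[0,0,-3],"yaw":0},{"xyz":[0,0,-3],"yaw":0},{"xyz":[0,0,-3],"yaw":0},{"xyz":[0,0,-3],"yaw":0},{"xyz":[0,0,-3],"yaw":0}]'
python3 - <<'E'
from h import *
c=np.array([.5595,.077]);d=np.array([-.1113,.9938]);nrm=np.array([d[1],-d[0]])
for n in("scene","top"):
    p,dd=robot.read_camera(n); P=pts(n,dd).reshape(-1,3); rel=P[:,:2]-c; s=rel@d;o=rel@nrm
    for lo,hi in((-.15,-.12),(-.12,-.09),(-.08,-.05),(.05,.075),(.075,.095)):
        q=P[(s>lo)&(s<hi)&(abs(o)<.006)&(P[:,2]>.13)&(P[:,2]<.2)]
        if len(q)>3: print(n,lo,len(q),np.percentile(q[:,2],80).round(4))
    cv2.imwrite(f"pics/{n}6.png",p[:,:,::-1])
s=cv2.imread("pics/scene6.png")[70:220,210:390];cv2.imwrite("pics/crop6.png",cv2.resize(s,None,fx=4,fy=4,interpolation=2))
E
```

```text
time_s: 11.7
position: [0.5594, 0.0769, 0.1582]
tool_rot: [[-0.111, 0.994, -0.0], [0.994, 0.111, -0.0], [0.0, -0.0, -1.0]]
ft_force: [-0.9, 0.1, -4.8]
opening: 0.209
gripper_force: 49.9
scene -0.15 62 0.1798
scene -0.12 53 0.1799
scene -0.08 51 0.1801
top -0.15 49 0.1801
top -0.12 49 0.1804
top -0.08 51 0.181
top 0.05 25 0.1803
top 0.075 22 0.182
```

View pics/crop6.png

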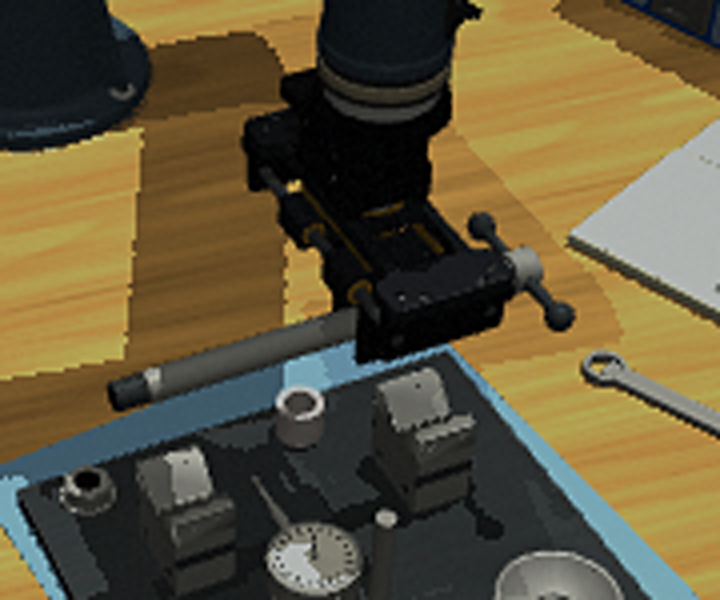

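The axle is level, with its top at 0.180 m along its whole length. It is held about 80 mm clear of the blocks and is still, so I'm handing in.

```bash
python3 -c "
from bench import robot
print(robot.sign_off())"
```

```text
the job is handed in; nothing more can be done
None
```

I swung the tommy bar level and let go of it for about a second with the axle seated, then lifted the axle and handed in while holding it level and still, about 8 cm clear of the V-blocks. The gauge and other parts looked undisturbed in the last picture, but `sign_off()` gave no verdict.

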